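# Start and snug the guard nut on a desk fan

### The job

The desk fan is being put together with its head tilted up. Pick up the loose grey hex flange nut, set it flange down and square on the threaded collar in the middle of the wire guard, and back it off anticlockwise under light pressure until you feel it ride up and drop into the thread; then turn it clockwise until its flange is snug on the guard, without forcing the plastic thread. Do not disturb the mug, the screwdriver or the small cone-shaped spinner.

Things in the scene. Friction and masses are not known exactly. Their poses are not given: they have to be found in the camera images.
- nut_centre (a point): centre (half-way up) of the loose grey plastic nut, which lies flange down: 28 mm tall, open right through. Hex body 44 mm across flats, 24 mm tall, over a round flange 62 mm wide, 4 mm thick. z up the bore; the flats face along x and every 60 deg from it. Inside are 4 short thread ribs: lowest 5 mm above the underside, 30.4 mm free between them. 35 to 60 g
- collar_seat (a point): point on the axis of the fan's fixed white collar, level with the guard's hub plate (74 mm wide) on which the flange must end; z up the axis. Right-hand thread of 4 starts, 35 mm wide, 26 mm lead, ends 11.5 mm above this point; plain nose, 28 mm wide, on up to 16.5, tapered to 21 mm wide at 21.5; then an 8 mm steel shaft up to 43 mm. Where the thread starts lie cannot be seen
- fan: the fixed white desk fan, head tilted up, origin under its base on the desk. Base 190 mm wide, wire guard 240 mm wide, rim 178 mm high; hub plate top and collar_seat 156 mm above the desk. Set on, the nut's centre is 16 to 20.5 mm above collar_seat; backed off it rides up to 20.5, then drops 3 to 4 mm, within 1/3 turn. About 1/4 turn clockwise then seats it (14 mm); 0.3 N m is snug, 1 N m too much
- spinner_centre (a point): centre of the blade's spinner nut, a small grey cone 38 mm wide, 30 mm tall, not needed now: leave it alone
- screwdriver: screwdriver with a red handle lying on the desk, 190 mm long: leave it alone
- mug: white mug, 80 mm wide, 95 mm tall, origin under its base: leave it alone
There are look-alikes about, which are no part of the job. What is shaped like the part that bears nut_centre but orange is not meant. Of the things shaped like the fan, the white one is meant.

How it is judged:
On the way, in this order (a step that is already met when the one before it is completed fails the run):
1. the nut, square on the end of the collar's thread, is backed off to the last few degrees before the drop (where the collar's x axis, its thread start, points is hidden: only feel tells) (horizontal distance between nut_centre and collar_seat below 0.003 m and angle between nut_centre's own z axis and vertical below 0.08 rad and z of nut_centre in the frame of collar_seat between 0.0195 and 0.0222 m and (angle between the x axis of nut_centre and the x axis of collar, either way round below 0.12 rad or angle between the x axis of nut_centre and the x axis of collar, either way round above 1.451 rad)).
2. the thread has dropped in (nut at least 1.3 mm lower, still square) (horizontal distance between nut_centre and collar_seat below 0.003 m and angle between nut_centre's own z axis and vertical below 0.08 rad and z of nut_centre in the frame of collar_seat below 0.0192 m), for 0.1 s.
At the end, for the whole second after the job is handed in: the nut is square on the collar (within 2.5 mm and 3 degrees), its flange down on the guard's hub (within 1 mm) and snug, pressing on it with more than 2 N, at rest (horizontal distance between nut_centre and collar_seat below 0.0025 m and angle between nut_centre's own z axis and vertical below 0.05 rad and z of nut_centre in the frame of collar_seat below 0.015 m and contact force between nut and fan above 2 N and linear speed of nut below 0.01 m/s and angular speed of nut below 0.1 rad/s); the robot touches nothing.
It fails at once if the thread is forced while the nut is being started: more than 40 N between nut and collar before the flange is down (nut centre over 16.5 mm above collar_seat) (contact force between nut and collar above 40 N and z of nut_centre in the frame of collar_seat above 0.0165 m).
It fails at once if the plastic nut is overtightened: more than 90 N between nut and collar (contact force between nut and collar above 90 N).
It fails at once if the spinner, screwdriver or mug is pushed more than 30 mm (distance of any of spinner_centre, screwdriver, mug from where it was at the start of the episode above 0.03 m).
It also fails if it takes over 56 s, if anything falls off the work surface, if the arm or the gripper's body presses on something with over 40 N, if the wrist force passes 120 N, or if a joint passes its speed limit or range.

### The arm

A 7-joint arm with a two-finger parallel gripper is mounted at the origin on the work surface. World frame = base frame: x ahead of the robot, y to its left, z up, the work surface at z = 0. Lengths are in m, angles in rad, forces in N, time in s.
With the tool pointing down it reaches from about 0.35 to 0.9 m from the base axis. Payload 7.2 kg.
Tool frame: the origin (TCP) lies at the very end of the fingers, on their centre line; the grasp point (between the pads) lies 19 mm behind it; z points along the fingers, y is the line along which they close (so a half turn about z gives the same grasp; the last joint's range is limited). The gripper opens to 85 mm and grips with 20 to 120 N. Pads are 22 mm wide; open, the fingers measure 114 mm over their backs; the gripper's body (76 mm by 85 mm) begins 54 mm behind the grasp point. The pads swing forward as they close: fully open they stand 13 mm farther back than shut.
Start: joints at [-1.311, 0.411, -0.013, 1.596, 0.006, 1.134, -0.082], TCP at [0.201, 0.592, 0.231] pointing down, gripper open.
Joint ranges: [-2.95, 2.95], [-0.29, 1.99], [-1.47, 1.44], [0.14, 2.54], [-1.03, 4.17], [0.13, 1.85], [-2.86, 2.86]. Speed limits (rad/s): [2.39, 2.39, 3.01, 3.01, 3.14, 3.14, 3.14].

### API

Orientations are given as a rotation vector (axis times angle).
In Python, from plant import get_state, viewer, workorder gives the robot as it stands. The module is installed in compiled form; this text tells all that it offers.
- The arm moves only by the tool step_arm, never from a script. Its argument "series" is a list of rows, each a list of 3 entries, a list of its own where there are three numbers: the shift along the world's x, y, z in units of 25 mm (1.0 is 25 mm), then the turn, a rotation vector about the world's x, y, z in rad, then the opening, from 0 (shut) to 1 (fully open). In form: [[[tx, ty, tz], [ax, ay, az], claw], ...]. A call has 1 to 8 rows; each row is the pose to reach, as a shift and turn from the pose commanded when the call began; what a row does not reach only later rows make up. A row lasts 1/10 s, in which the tool goes at most 50 mm and 8.59 degrees, less where a joint would pass 70% of its speed; a pose out of reach is approached as far as the arm can. A call with a gripper value outside its range is refused whole. The fingers move at their own pace and stop on an object; the grip force is fixed at half the most. Time passes only in rows, so rows that repeat a pose let the fingers close. It gives the time, the measured TCP pose, the force, the opening and the grip force at its end, in the units of the state.
- get_state(): the state, without advancing time (a new reading comes with each control period).
- viewer.read_camera(name): name is "scene" or "top"; returns the picture (384x512x3 uint8, red, green, blue); there is no depth.
- viewer.get_calibration(name): a dict with "intrinsics" (3x3 intrinsics, pixels), "R" (3x3) and "t" (3): a world point X has camera coordinates R X + t. Camera axes: x right, y down, z forward; pixel columns grow to the right and rows downward; lengths in m; the calibration is good to about 2 mm. A picture is of the moment at which its call begins. get_calibration takes no time and is no camera call.
- workorder.job_done(): hands the job in; it is judged then, once.
The state is a dict: "clock": time; "q": joint angles; "joint_velocities": joint speeds; "joint_torque": joint torques, N m; "eef_pos": TCP position; "tcp_rot": TCP orientation; "ft_force": force on the tool from outside, world axes, zero at the start; "moment": the same for the moment, N m; "opening": finger opening in m; "grasp_force": force on a finger pad.
Only numpy, scipy, OpenCV 4.12 (cv2) and the standard library are available. Lean on these libraries where they do the work, as an engineer would, in place of code of your own. Each camera call takes 0.05 s, during which the arm holds its last target. There are 200 camera calls.

## Working session

There is one attempt and no reset: what is moved stays moved. The work goes in short steps, Python scripts to look and compute and a tool call to move; the robot and the scene stay as the last step left them, time stands still between calls to the robot, and variables do not carry over. Pictures are saved under pics/ and viewed, at most 10 in all, crops included, and the job is handed in when it is done.

Besides the shell and the picture viewer there is one more tool, called after "Call:" as a command line: name --argument value ..., lists and objects as JSON in quotes. step_arm: Moves the arm, as the interface text tells. Its arguments: {"type":"object","properties":{"series":{"type":"array"}},"required":["series"]}

```bash
mkdir -p pics; python3 - <<'E'
from plant import get_state, viewer
import cv2, numpy as np
for n in ("scene","top"):
    im=viewer.read_camera(n); cv2.imwrite(f"pics/{n}0.png",im[:,:,::-1])
    c=viewer.get_calibration(n); print(n,c["intrinsics"],c["R"],c["t"])
s=get_state(); print(s)
E
```

```text
scene [[381.03175765   0.         259.82041386]
 [  0.         381.03175765 195.09301069]
 [  0.           0.           1.        ]] [[ 0.52675655  0.84988015  0.01520784]
 [ 0.49352607 -0.29122329 -0.81952487]
 [-0.69206904  0.43919555 -0.57284179]] [-0.2798207  -0.09896814  1.3582752 ]
top [[379.99276768   0.         253.09855112]
 [  0.         379.99276768 190.58737032]
 [  0.           0.           1.        ]] [[ 0.01061953 -0.99993194 -0.00483119]
 [-0.99811667 -0.01030808 -0.06047189]
 [ 0.06041798  0.00546428 -0.99815821]] [0.06528344 0.42701508 1.16970212]
{'clock': 0.1, 'q': array([-1.31120096,  0.41181905, -0.01269941,  1.59698751,  0.00558704,
        1.13427536, -0.08222192]), 'joint_velocities': array([ 0.00055127, -0.00078671,  0.0011203 , -0.0023286 ,  0.00091738,
        0.0002212 , -0.00095231]), 'joint_torque': array([ 2.17453045e-03, -6.01832414e+01,  6.84056729e-01, -3.00082183e+01,
        1.40389282e-02,  6.51354247e-03,  1.20832846e-05]), 'eef_pos': array([0.20111669, 0.59127966, 0.23052664]), 'tcp_rot': array([-5.12596945e-01, -3.09934693e+00,  2.27263974e-03]), 'ft_force': array([ 0.29838465, -0.58143102,  0.19900116]), 'moment': array([0.00167601, 0.01766502, 0.00343221]), 'grasp_force': 0.0, 'opening': 0.08528671638073491}
```

View pics/top0.png

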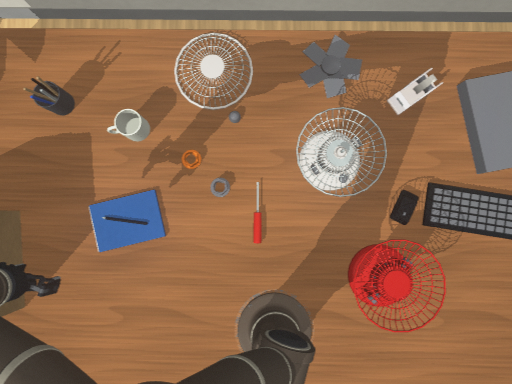

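View pics/scene0.png

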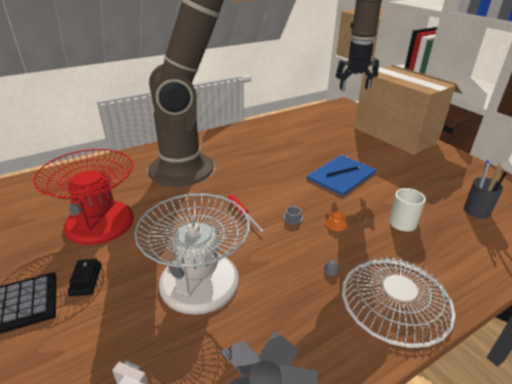

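Candidates in top view: grey hex ring at (220,187), orange ring at (191,158) (look-alike by colour), and small grey solid blob at (234,116), the spinner. The grey open ring fits the nut. Fans: white standing one with a collar at (340,153); red (397,285) is a look-alike, and the white item at (212,67) is a loose guard without a base. I'll confirm in a crop.

```bash
python3 - <<'E'
import cv2, numpy as np
t=cv2.imread("pics/top0.png"); s=cv2.imread("pics/scene0.png")
f=lambda im,u,v:cv2.resize(im[v-25:v+25,u-33:u+33],(396,300),interpolation=cv2.INTER_CUBIC)
cv2.imwrite("pics/crop.png",np.vstack([np.hstack([f(t,220,187),f(t,340,153)]),np.hstack([f(s,293,215),f(s,194,235)])]))
hsv=cv2.cvtColor(t,cv2.COLOR_BGR2HSV)
m=((hsv[...,1]<85)).astype(np.uint8)
n,l,st,c=cv2.connectedComponentsWithStats(m[165:210,195:245])
print(st[1:],c[1:]+[195,165])
E
```

```text
[[ 15  13  20  19 231]] [[219.75757576 187.        ]]
```

View pics/crop.png

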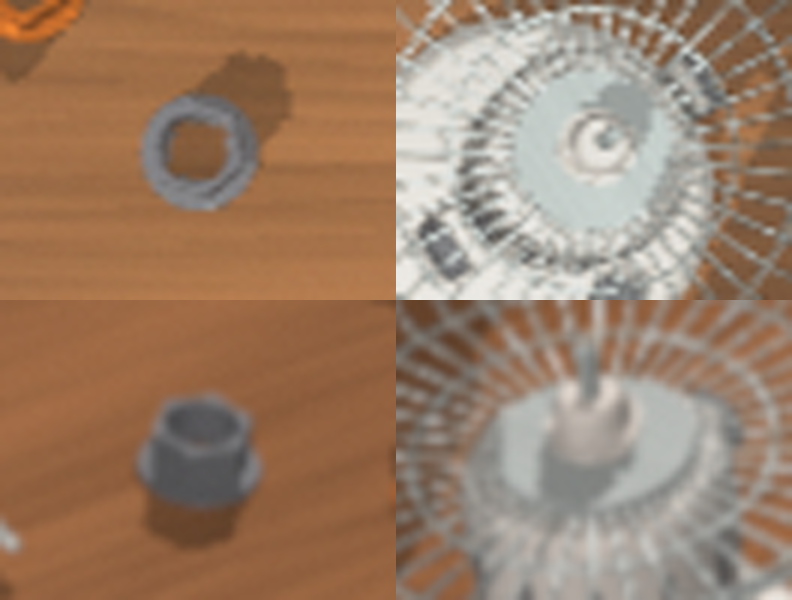

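The crop confirms it: the grey hex nut with flange lies at top (219.8,187), and the white fan's pale hub plate has the collar in its centre at top ≈(340,153). Next I measure the fan centre and look closer at the hex orientation.

```bash
cat > h.py <<'E'
import numpy as np, cv2
from plant import get_state, viewer
def ray(n,uv,z):
    c=viewer.get_calibration(n); K,R,t=np.array(c["intrinsics"]),np.array(c["R"]),np.array(c["t"])
    o=-R.T@t; d=R.T@np.linalg.solve(K,[uv[0],uv[1],1.]); return o+d*(z-o[2])/d[2]
def proj(n,X):
    c=viewer.get_calibration(n); p=np.array(c["intrinsics"])@(np.array(c["R"])@X+np.array(c["t"])); return p[:2]/p[2]
E
python3 - <<'E'
from h import *
t=cv2.imread("pics/top0.png"); s=cv2.imread("pics/scene0.png")
k=20
f=lambda im,u,v:cv2.resize(im[v-15:v+15,u-20:u+20],(400,300),interpolation=cv2.INTER_CUBIC)
f=lambda im,u,v:cv2.resize(im[v-14:v+15,u-10:u+10],(400,580),interpolation=cv2.INTER_CUBIC)
cv2.imwrite("pics/crop2.png",np.hstack([f(t,220,187),f(s,293,215)]))
# nut: flange+top
for z in(.0,.004,.028): print("nut top z",z,ray("top",(219.76,187),z)[:2])
hs=cv2.cvtColor(s,cv2.COLOR_BGR2HSV)
print("nut hsv",hs[218,293],"plate",cv2.cvtColor(t,cv2.COLOR_BGR2HSV)[160,340],hs[235,205], t[160,340], s[235,205])
m=(hs[...,1]<70).astype(np.uint8)[195:235,270:320]
n,l,st,c=cv2.connectedComponentsWithStats(m); print(st[1:],c[1:]+[270,195])
# hub plate in top: bluish => B>=R
for n_,im,(u,v) in(("top",t,(341,152)),("scene",s,(194,237))):
    b=im.astype(int); m=((b[...,0]-b[...,2]>5)).astype(np.uint8)
    w=np.zeros_like(m); w[v-22:v+22,u-30:u+30]=m[v-22:v+22,u-30:u+30]
    w=cv2.morphologyEx(w,cv2.MORPH_OPEN,np.ones((3,3),np.uint8))
    n,l,st,c=cv2.connectedComponentsWithStats(w); i=1+np.argmax(st[1:,4])
    cn=max(cv2.findContours((l==i).astype(np.uint8),0,1)[0],key=cv2.contourArea); h=cv2.convexHull(cn)
    P=np.array([ray(n_,q,.156)[:2] for q in h[:,0]],np.float32)
    e=cv2.fitEllipse(h); print(n_,st[i],"ell",e,"->",ray(n_,e[0],.156)[:2],"mincirc",cv2.minEnclosingCircle(P))
E
```

```text
nut top z 0.0 [0.43733637 0.17496521]
nut top z 0.004 [0.43705995 0.17459099]
nut top z 0.028 [0.43540142 0.17234565]
nut hsv [140   9  87] plate [ 75  10 208] [ 60   5 188] [204 208 200] [184 188 184]
[[ 13  11  21  19 293]] [[292.82935154 215.22525597]]Traceback (most recent call last):
  File "<stdin>", line 18, in <module>
    return _wrapfunc(a, 'argmax', axis=axis, out=out, **kwds)
    return bound(*args, **kwds)
ValueError: attempt to get argmax of an empty sequence
```

View pics/crop2.png

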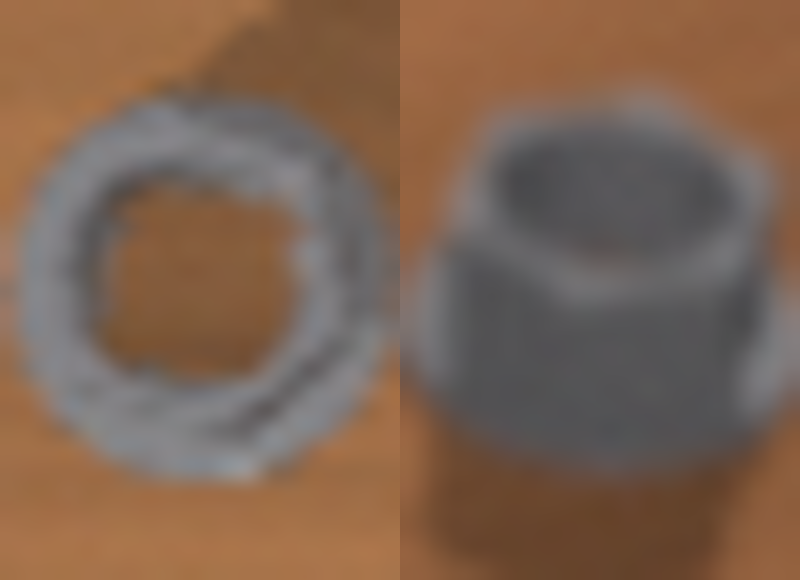

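```bash
python3 - <<'E'
from h import *
t=cv2.imread("pics/top0.png"); s=cv2.imread("pics/scene0.png")
c=np.array([.4371,.1746])
for x,y in[(640,95),(770,165),(745,268),(570,295),(450,235),(490,115)]:
    d=ray("scene",(283+(x-400)/20-.5,201+y/20-.5),.028)[:2]-c; a=np.degrees(np.arctan2(d[1],d[0])); print("cor",d.round(4),round(a),round(a%60))
for x,y in[(310,165),(165,110),(255,420),(345,330)]:
    d=ray("top",(210+x/20-.5,173+y/20-.5),.028)[:2]-c; a=np.degrees(np.arctan2(d[1],d[0])); print("tcor",d.round(4),round(a),round(a%60))
for n_,im,(u,v),d in(("top",t,(341,152),4),("scene",s,(194,237),2)):
    b=im.astype(int); m=((b[...,1]-b[...,2]>=d)&(b[...,1]>b[...,0])).astype(np.uint8)
    w=np.zeros_like(m); w[v-22:v+22,u-30:u+30]=m[v-22:v+22,u-30:u+30]
    w=cv2.morphologyEx(w,cv2.MORPH_OPEN,np.ones((3,3),np.uint8))
    n,l,st,cc=cv2.connectedComponentsWithStats(w); i=1+np.argmax(st[1:,4])
    print("\n".join("".join(".#"[k] for k in r) for r in w[v-22:v+22,u-26:u+26]))
    h=cv2.convexHull(max(cv2.findContours((l==i).astype(np.uint8),0,1)[0],key=cv2.contourArea))
    P=np.array([ray(n_,q,.156)[:2] for q in h[:,0]],np.float32)
    e=cv2.fitEllipse(h); print(n_,st[i],"ell",e,"->",ray(n_,e[0],.156)[:2],"mincirc",cv2.minEnclosingCircle(P))
E
```

```text
cor [-0.0168  0.0152] 138 18
cor [0.007  0.0214] 72 12
cor [0.025  0.0034] 8 8
cor [ 0.0173 -0.0221] -52 8
cor [-0.0031 -0.0288] -96 24
cor [-0.0241 -0.007 ] -164 16
tcor [ 0.0178 -0.0181] -46 14
tcor [0.026  0.0044] 10 10
tcor [-0.0216 -0.0102] -155 25
tcor [-0.0076 -0.0239] -108 12
....................................................
....................................................
....................................................
....................................................
....................................................
....................................................
....................................................
....................................................
....................................................
....................................................
....................#########.......................
..................#############.....................
................################....................
...............###################..................
...............####################.................
..............######
[... 3621 characters left out ...]
.......................................
....................................................
....................................................
....................................................
....................................................
....................................................
....................................................
....................................................
....................................................
scene [178 226  33  20 342] ell ((193.4129638671875, 234.57797241210938), (21.213964462280273, 34.0021858215332), 83.61096954345703) -> [ 0.53133402 -0.17216519] mincirc ((0.5298376083374023, -0.17124351859092712), 0.036679815500974655)
```

```bash
python3 - <<'E'
from h import *
t=cv2.imread("pics/top0.png"); s=cv2.imread("pics/scene0.png")
print("collar top",ray("top",(340.3,152.2),.1675)[:2])
for n,p in(("A",[.5245,-.1664]),("B",[.531,-.172])):
    for z in(.156,.1675,.199): print(n,z,proj("scene",np.array(p+[z])).round(1),proj("top",np.array(p+[z])).round(1))
# nut scene silhouette: predicted left/right flange extents & bottom, vs mask (283..303, 206..224)
a=np.linspace(0,6.28,200)
for z,r in((0,.031),(.004,.031),(.028,.0254)):
    q=np.array([proj("scene",np.array([.4371+r*np.cos(k),.1746+r*np.sin(k),z])) for k in a]); print(z,q.min(0).round(1),q.max(0).round(1))
f=lambda im,u,v:cv2.resize(im[v-19:v+19,u-26:u+26],(780,570),interpolation=cv2.INTER_CUBIC)
cv2.imwrite("pics/crop3.png",f(s,194,229))
E
```

```text
collar top [ 0.52397599 -0.1670861 ]
A 0.156 [194.6 231.9] [339.1 152.7]
A 0.1675 [194.1 227.9] [340. 152.]
A 0.199 [192.9 216.4] [342.7 150.1]
B 0.156 [193.4 234.5] [341.1 150.4]
B 0.1675 [193.  230.4] [342.1 149.7]
B 0.199 [191.7 218.9] [344.8 147.6]
0 [282.6 210.9] [303.5 223.9]
0.004 [282.7 209.9] [303.6 222.8]
0.028 [285.  204.6] [302.4 215.1]
```

View pics/crop3.png

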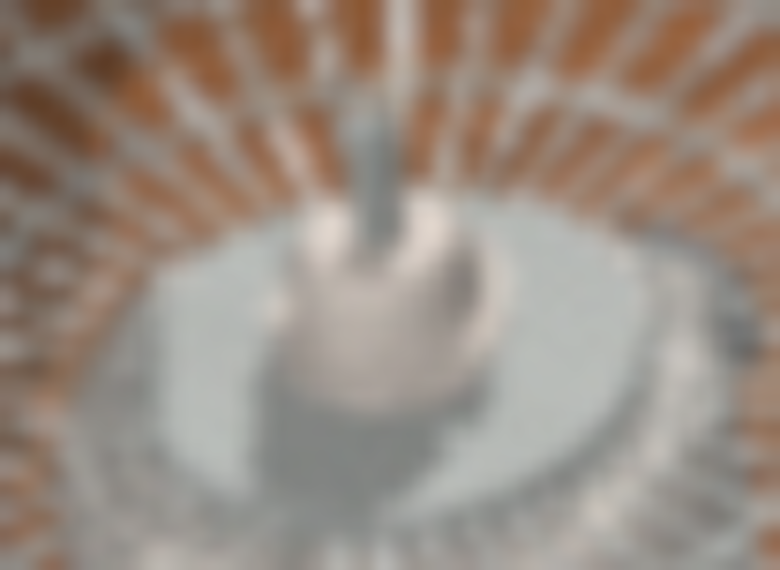

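The collar's shaft tip (scene ≈192.3,216.5) agrees with the top-view plate centre, so collar ≈ (0.5245, −0.1668). The nut is at (0.4371, 0.1746) with flats facing −16°, 44° and 104°. I'll approach above the nut with the closing axis at 44°.

Call:
step_arm --series '[[[1.1,-2.0,0],[0,0,-0.1],1],[[2.2,-3.9,0],[0,0,-0.2],1],[[3.3,-5.8,0],[0,0,-0.3],1],[[4.4,-7.7,0],[0,0,-0.4],1],[[5.5,-9.6,0],[0,0,-0.475],1],[[6.6,-11.5,0],[0,0,-0.475],1],[[7.7,-13.4,-1],[0,0,-0.475],1],[[8.6,-15.0,-2],[0,0,-0.475],1]]'

```text
clock: 0.9
eef_pos: [0.3985, 0.2483, 0.1982]
tcp_rot: [1.228, 2.891, 0.004]
ft_force: [1.2, 0.7, 0.1]
opening: 0.0855
grasp_force: 0.0
```

Call:
step_arm --series '[[[0.84,-1.67,0],[0,0,0],1],[[0.84,-1.67,-1.5],[0,0,0],1],[[0.84,-1.67,-3],[0,0,0],1],[[0.84,-1.67,-4],[0,0,0],1],[[0.84,-1.67,-4],[0,0,0],1]]'

```text
clock: 1.4
eef_pos: [0.4161, 0.2068, 0.0949]
tcp_rot: [-1.227, -2.889, 0.009]
ft_force: [0.5, -0.3, 0.1]
opening: 0.0855
grasp_force: 0.0
```

```bash
python3 - <<'E'
from h import *
from scipy.spatial.transform import Rotation as R
s=get_state(); print(s["eef_pos"],s["q"].round(3),R.from_rotvec(s["tcp_rot"]).as_matrix().round(3),s["clock"])
E
```

```text
[0.41613019 0.20676922 0.09485527] [-0.783  0.329  0.262  2.124 -0.128  0.709  0.331] [[-0.695  0.719 -0.005]
 [ 0.719  0.695 -0.004]
 [ 0.001 -0.006 -1.   ]] 1.4
```

Call:
step_arm --series '[[[0,0,0],[0,0,0],1],[[0,0,0],[0,0,0],1]]'

```text
clock: 1.6
eef_pos: [0.4191, 0.2088, 0.099]
tcp_rot: [1.227, 2.891, 0.003]
ft_force: [0.4, 0.7, 0.6]
opening: 0.0853
grasp_force: 0.0
```

Call:
step_arm --series '[[[0.36,-0.7,-0.4],[0,0,0],1],[[0.72,-1.37,-0.8],[0,0,0],1],[[0.72,-1.37,-1.4],[0,0,0],1],[[0.72,-1.37,-2.0],[0,0,0],1],[[0.72,-1.37,-2.0],[0,0,0],1],[[0.72,-1.37,-2.0],[0,0,0],1]]'

```text
clock: 2.2
eef_pos: [0.4369, 0.1744, 0.0488]
tcp_rot: [1.227, 2.891, 0.002]
ft_force: [0.1, 0.0, 0.2]
opening: 0.0855
grasp_force: 0.0
```

```bash
python3 - <<'E'
from h import *
s=viewer.read_camera("scene")[:,:,::-1]; t=viewer.read_camera("top")[:,:,::-1]
print(get_state()["eef_pos"])
cv2.imwrite("pics/g1.png",np.hstack([cv2.resize(s[175:255,250:335],(400,400),interpolation=2),cv2.resize(t[147:227,180:260],(400,400),interpolation=2)]))
E
```

```text
[0.43705151 0.1745422  0.048945  ]
```

View pics/g1.png

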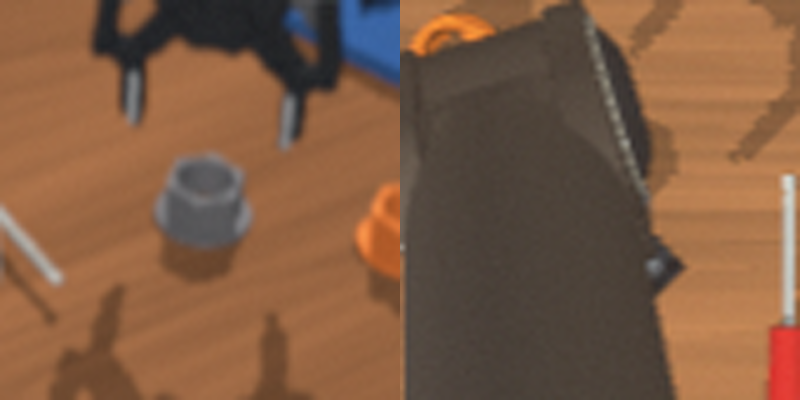

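The nut sits centred between the open fingers (scene crop ≈(203,200)), and the orange nut is clear of them. I'll descend and close.

Call:
step_arm --series '[[[0,0,-0.6],[0,0,0],1],[[0,0,-1.2],[0,0,0],1],[[0,0,-1.76],[0,0,0],1],[[0,0,-1.76],[0,0,0],1],[[0,0,-1.76],[0,0,0],0.55],[[0,0,-1.76],[0,0,0],0.3],[[0,0,-1.76],[0,0,0],0.3],[[0,0,-1.76],[0,0,0],0.3]]'

```text
clock: 3.1
eef_pos: [0.437, 0.1744, 0.0048]
tcp_rot: [1.227, 2.891, 0.003]
ft_force: [-2.4, -0.4, 8.1]
opening: 0.0426
grasp_force: 60.4
```

Call:
step_arm --series '[[[0,0,0],[0,0,0],0.3],[[0,0,0],[0,0,0],0.3],[[0,0,0],[0,0,0],0.3]]'

```text
clock: 3.4
eef_pos: [0.437, 0.1744, 0.0048]
tcp_rot: [1.227, 2.891, 0.003]
ft_force: [-1.1, -0.2, 7.8]
opening: 0.0432
grasp_force: 60.4
```

Call:
step_arm --series '[[[0,0,1],[0,0,0],0.3],[[0,0,2.5],[0,0,0],0.3],[[0,0,4],[0,0,0],0.3],[[0,0,5.5],[0,0,-0.1],0.3],[[0,0,7],[0,0,-0.2],0.3],[[0,0,8.5],[0,0,-0.3],0.3],[[0,0,10],[0,0,-0.4],0.3],[[0,0,10],[0,0,-0.4],0.3]]'

```text
clock: 4.2
eef_pos: [0.4386, 0.1749, 0.2589]
tcp_rot: [1.78, 2.585, 0.014]
ft_force: [1.2, -0.3, -0.6]
opening: 0.0433
grasp_force: 61.3
```

Call:
step_arm --series '[[[0.4,-1.5,0],[0,0,-0.1],0.3],[[0.8,-3.0,0],[0,0,-0.2],0.3],[[1.2,-4.5,0],[0,0,-0.3],0.3],[[1.6,-6.0,0],[0,0,-0.4],0.3],[[2.0,-7.5,0],[0,0,-0.5],0.3],[[2.4,-9.0,0],[0,0,-0.6],0.3],[[2.8,-10.5,0],[0,0,-0.68],0.3],[[2.8,-10.5,0],[0,0,-0.68],0.3]]'

```text
clock: 5.0
eef_pos: [0.5062, -0.0942, 0.2537]
tcp_rot: [2.546, 1.837, -0.002]
ft_force: [-0.1, -0.3, -1.2]
opening: 0.043
grasp_force: 61.1
```

Call:
step_arm --series '[[[0,0,0],[0,0,0],0.3],[[0,0,0],[0,0,0],0.3]]'

```text
clock: 5.2
eef_pos: [0.5059, -0.0874, 0.2533]
tcp_rot: [-2.537, -1.851, 0.0]
ft_force: [-0.3, 0.3, -0.5]
opening: 0.043
grasp_force: 61.2
```

Call:
step_arm --series '[[[0.25,-1.1,0],[0,0,0],0.3],[[0.5,-2.2,0],[0,0,0],0.3],[[0.74,-3.18,0],[0,0,0],0.3],[[0.74,-3.18,-0.8],[0,0,0],0.3],[[0.74,-3.18,-1.6],[0,0,0],0.3],[[0.74,-3.18,-1.6],[0,0,0],0.3],[[0.74,-3.18,-1.6],[0,0,0],0.3]]'

```text
clock: 5.9
eef_pos: [0.5248, -0.1669, 0.2139]
tcp_rot: [-2.537, -1.852, 0.0]
ft_force: [-0.7, 0.4, -0.3]
opening: 0.0431
grasp_force: 61.2
```

```bash
python3 - <<'E'
from h import *
s=viewer.read_camera("scene")[:,:,::-1]; t=viewer.read_camera("top")[:,:,::-1]
st=get_state(); p=st["eef_pos"]; print(p,st["q"].round(2),st["ft_force"],st["moment"])
cv2.imwrite("pics/s1.png",s)
a=np.linspace(0,6.28,200)
for dz in(-.0048,-.0008):
    q=np.array([proj("scene",p+[.031*np.cos(k),.031*np.sin(k),dz]) for k in a]); print("pred flange",dz,q.min(0).round(1),q.max(0).round(1))
print("axis pred shaft tip",proj("scene",np.array([.5245,-.1668,.199])))
cv2.imwrite("pics/g2.png",np.hstack([cv2.resize(s[180:250,160:230],(560,560),interpolation=2)]))
E
```

```text
[ 0.52538829 -0.16745547  0.21470859] [-0.31  0.35  0.69  1.83 -0.25  1.05  0.16] [-0.39856236  0.59276833 -0.03244992] [-0.00216864  0.01240248 -0.00724726]
pred flange -0.0048 [177.2 204. ] [207. 222.]
pred flange -0.0008 [177.  202.5] [206.9 220.5]
axis pred shaft tip [192.73195921 216.49073021]
```

View pics/g2.png

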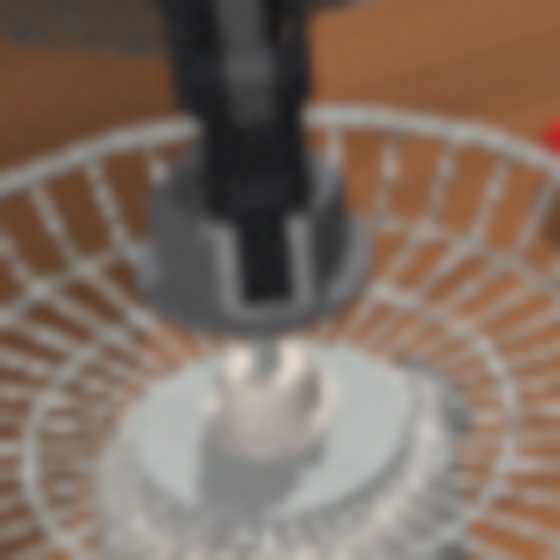

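The nut's flange (crop 140–372, bottom 335) sits centred over the shaft at ≈(265,350), as predicted. I'll descend gently.

Call:
step_arm --series '[[[0,0,-0.3],[0,0,0],0.3],[[0,0,-0.6],[0,0,0],0.3],[[0,0,-0.9],[0,0,0],0.3],[[0,0,-1.2],[0,0,0],0.3],[[0,0,-1.4],[0,0,0],0.3],[[0,0,-1.4],[0,0,0],0.3],[[0,0,-1.4],[0,0,0],0.3]]'

```text
clock: 6.7
eef_pos: [0.5248, -0.1682, 0.1786]
tcp_rot: [2.54, 1.849, -0.0]
ft_force: [0.2, 0.3, -0.5]
opening: 0.0434
grasp_force: 61.2
```

Call:
step_arm --series '[[[0,0,-0.06],[0,0,0],0.3],[[0,0,-0.12],[0,0,0],0.3],[[0,0,-0.18],[0,0,0],0.3],[[0,0,-0.24],[0,0,0],0.3],[[0,0,-0.24],[0,0,0],0.3]]'

```text
clock: 7.2
eef_pos: [0.5247, -0.1679, 0.1725]
tcp_rot: [-2.539, -1.849, 0.0]
ft_force: [-0.5, 0.3, -1.1]
opening: 0.0429
grasp_force: 61.2
```

Call:
step_arm --series '[[[0,0.04,0],[0,0,0],0.3],[[0,0.04,-0.04],[0,0,0],0.3],[[0,0.04,-0.08],[0,0,0],0.3],[[0,0.04,-0.12],[0,0,0],0.3],[[0,0.04,-0.16],[0,0,0],0.3],[[0,0.04,-0.16],[0,0,0],0.3]]'

```text
clock: 7.8
eef_pos: [0.5247, -0.167, 0.1685]
tcp_rot: [-2.539, -1.849, 0.0]
ft_force: [0.1, 0.5, -0.9]
opening: 0.043
grasp_force: 61.2
```

```bash
cat > st.py <<'E'
from h import *
s=get_state(); print(s["clock"],s["eef_pos"].round(4),s["tcp_rot"].round(3),"F",s["ft_force"].round(1),"M",s["moment"].round(3),s["opening"].round(4),"q7",s["q"][6].round(2))
E
python3 st.py
```

```text
Traceback (most recent call last):
  File "st.py", line 2, in <module>
    s=get_state(); print(s["clock"],s["eef_pos"].round(4),s["tcp_rot"].round(3),"F",s["ft_force"].round(1),"M",s["moment"].round(3),s["opening"].round(4),"q7",s["q"][6].round(2))
                                                                                                                                    ^^^^^^^^^^^^^^^^^^
AttributeError: 'float' object has no attribute 'round'
```

No contact yet, and the nose has entered the bore freely. I'll continue in 0.5 mm steps.

Call:
step_arm --series '[[[0,0,-0.02],[0,0,0],0.3],[[0,0,-0.04],[0,0,0],0.3],[[0,0,-0.06],[0,0,0],0.3],[[0,0,-0.06],[0,0,0],0.3]]'

```text
clock: 8.2
eef_pos: [0.5248, -0.167, 0.1672]
tcp_rot: [-2.54, -1.849, -0.0]
ft_force: [0.0, 0.5, -0.8]
opening: 0.0431
grasp_force: 61.2
```

Call:
step_arm --series '[[[0,0,-0.02],[0,0,0],0.3],[[0,0,-0.04],[0,0,0],0.3],[[0,0,-0.04],[0,0,0],0.3]]'

```text
clock: 8.5
eef_pos: [0.5249, -0.1671, 0.1668]
tcp_rot: [2.54, 1.849, 0.001]
ft_force: [-1.6, 0.8, 6.4]
opening: 0.0431
grasp_force: 62.2
```

```bash
sed -i 's/s\["opening"\].round(4)/s["opening"]/' st.py; python3 st.py
```

```text
8.5 [ 0.5249 -0.1671  0.1668] [2.540e+00 1.849e+00 1.000e-03] F [-1.6  0.8  6.4] M [ 0.216  0.384 -0.005] 0.04308033945584093 q7 0.2
```

Call:
step_arm --series '[[[0,0,0],[0,0,0.035],0.3],[[0,0,0],[0,0,0.07],0.3],[[0,0,0],[0,0,0.105],0.3],[[0,0,0],[0,0,0.105],0.3]]'

```text
clock: 8.9
eef_pos: [0.5255, -0.1674, 0.167]
tcp_rot: [2.437, 1.98, 0.002]
ft_force: [0.2, 1.2, 5.7]
opening: 0.043
grasp_force: 62.0
```

```bash
python3 st.py
```

```text
8.9 [ 0.5255 -0.1674  0.167 ] [2.437e+00 1.980e+00 2.000e-03] F [0.2 1.2 5.7] M [0.055 0.142 0.062] 0.043004928256652135 q7 0.29
```

Call:
step_arm --series '[[[0,0,0],[0,0,0.04],0.3],[[0,0,0],[0,0,0.08],0.3],[[0,0,0],[0,0,0.12],0.3],[[0,0,0],[0,0,0.16],0.3],[[0,0,0],[0,0,0.16],0.3]]'

```text
clock: 9.4
eef_pos: [0.5257, -0.1674, 0.1672]
tcp_rot: [2.27, 2.169, 0.003]
ft_force: [-0.3, -0.2, 6.5]
opening: 0.0431
grasp_force: 62.0
```

Call:
step_arm --series '[[[0,0,0],[0,0,0.04],0.3],[[0,0,0],[0,0,0.08],0.3],[[0,0,0],[0,0,0.12],0.3],[[0,0,0],[0,0,0.16],0.3],[[0,0,0],[0,0,0.16],0.3]]'

```text
clock: 9.9
eef_pos: [0.5258, -0.1673, 0.1673]
tcp_rot: [2.09, 2.343, 0.002]
ft_force: [-0.0, -0.1, 7.9]
opening: 0.0426
grasp_force: 62.0
```

Call:
step_arm --series '[[[0,0,0],[0,0,0.04],0.3],[[0,0,0],[0,0,0.08],0.3],[[0,0,0],[0,0,0.12],0.3],[[0,0,0],[0,0,0.16],0.3],[[0,0,0],[0,0,0.16],0.3]]'

```text
clock: 10.4
eef_pos: [0.5257, -0.1673, 0.1672]
tcp_rot: [1.896, 2.503, 0.002]
ft_force: [0.3, -0.2, 5.6]
opening: 0.0428
grasp_force: 62.0
```

Call:
step_arm --series '[[[0,0,0],[0,0,0.04],0.3],[[0,0,0],[0,0,0.08],0.3],[[0,0,0],[0,0,0.12],0.3],[[0,0,0],[0,0,0.16],0.3],[[0,0,0],[0,0,0.16],0.3]]'

```text
clock: 10.9
eef_pos: [0.5248, -0.167, 0.1662]
tcp_rot: [1.692, 2.647, 0.0]
ft_force: [-0.3, -0.0, -0.5]
opening: 0.043
grasp_force: 61.4
```

The force vanished and z fell, which is the drop. I'll lower gently into the thread.

Call:
step_arm --series '[[[0,0,-0.02],[0,0,0],0.3],[[0,0,-0.04],[0,0,0],0.3],[[0,0,-0.06],[0,0,0],0.3],[[0,0,-0.06],[0,0,0],0.3]]'

```text
clock: 11.3
eef_pos: [0.5247, -0.167, 0.1646]
tcp_rot: [-1.693, -2.646, 0.0]
ft_force: [-0.5, 0.6, -1.5]
opening: 0.0432
grasp_force: 61.4
```

Call:
step_arm --series '[[[0,0,-0.02],[0,0,0],0.3],[[0,0,-0.04],[0,0,0],0.3],[[0,0,-0.04],[0,0,0],0.3]]'

```text
clock: 11.6
eef_pos: [0.5248, -0.1671, 0.1637]
tcp_rot: [1.692, 2.647, 0.0]
ft_force: [0.8, -0.2, 0.2]
opening: 0.0429
grasp_force: 61.4
```

```bash
python3 st.py
```

```text
11.6 [ 0.5248 -0.1671  0.1637] [1.692 2.647 0.   ] F [ 0.8 -0.2  0.2] M [0.004 0.014 0.001] 0.0429377829727086 q7 0.86
```

Call:
step_arm --series '[[[0,0,-0.02],[0,0,0],0.3],[[0,0,-0.02],[0,0,0],0.3]]'

```text
clock: 11.8
eef_pos: [0.5248, -0.167, 0.1636]
tcp_rot: [1.692, 2.647, 0.001]
ft_force: [-1.7, 0.6, 4.7]
opening: 0.0431
grasp_force: 61.9
```

```bash
python3 st.py
```

```text
11.8 [ 0.5248 -0.167   0.1636] [1.692e+00 2.647e+00 1.000e-03] F [-1.7  0.6  4.7] M [0.112 0.234 0.009] 0.04313229059424932 q7 0.86
```

Call:
step_arm --series '[[[0,0,-0.005],[0,0,-0.05],0.3],[[0,0,-0.012],[0,0,-0.1],0.3],[[0,0,-0.02],[0,0,-0.15],0.3],[[0,0,-0.028],[0,0,-0.2],0.3],[[0,0,-0.028],[0,0,-0.2],0.3]]'

```text
clock: 12.3
eef_pos: [0.5251, -0.1671, 0.1627]
tcp_rot: [1.948, 2.463, 0.0]
ft_force: [0.5, -0.8, 2.4]
opening: 0.043
grasp_force: 61.5
```

```bash
python3 st.py
```

```text
12.3 [ 0.5251 -0.1671  0.1627] [1.948 2.463 0.   ] F [ 0.5 -0.8  2.4] M [-0.056 -0.005  0.001] 0.04302085991443899 q7 0.68
```

Call:
step_arm --series '[[[0,0,-0.008],[0,0,-0.05],0.3],[[0,0,-0.017],[0,0,-0.1],0.3],[[0,0,-0.025],[0,0,-0.15],0.3],[[0,0,-0.034],[0,0,-0.2],0.3],[[0,0,-0.034],[0,0,-0.2],0.3]]'

```text
clock: 12.8
eef_pos: [0.5252, -0.167, 0.1619]
tcp_rot: [2.183, 2.258, 0.001]
ft_force: [0.3, -0.1, 3.8]
opening: 0.0428
grasp_force: 61.7
```

Call:
step_arm --series '[[[0,0,-0.008],[0,0,-0.05],0.3],[[0,0,-0.017],[0,0,-0.1],0.3],[[0,0,-0.025],[0,0,-0.15],0.3],[[0,0,-0.034],[0,0,-0.2],0.3],[[0,0,-0.034],[0,0,-0.2],0.3]]'

```text
clock: 13.3
eef_pos: [0.5251, -0.167, 0.1611]
tcp_rot: [2.397, 2.03, 0.001]
ft_force: [0.1, 0.1, 3.8]
opening: 0.0428
grasp_force: 61.8
```

```bash
python3 st.py
```

```text
13.3 [ 0.5251 -0.167   0.1611] [2.397e+00 2.030e+00 1.000e-03] F [0.1 0.1 3.8] M [ 0.135 -0.087 -0.057] 0.04284498778993074 q7 0.33
```

Call:
step_arm --series '[[[0,0,-0.005],[0,0,-0.03],0.3],[[0,0,-0.01],[0,0,-0.06],0.3],[[0,0,-0.01],[0,0,-0.06],0.3]]'

```text
clock: 13.6
eef_pos: [0.5252, -0.1669, 0.1609]
tcp_rot: [2.458, 1.955, 0.001]
ft_force: [-0.5, 1.9, 5.4]
opening: 0.0429
grasp_force: 62.0
```

```bash
python3 st.py
```

```text
13.6 [ 0.5252 -0.1669  0.1609] [2.458e+00 1.955e+00 1.000e-03] F [-0.5  1.9  5.4] M [ 0.239 -0.08   0.007] 0.042914448787318725 q7 0.28
```

Still no tightening torque, so I'll carry on in small steps.

Call:
step_arm --series '[[[0,0,-0.003],[0,0,-0.03],0.3],[[0,0,-0.006],[0,0,-0.06],0.3],[[0,0,-0.006],[0,0,-0.06],0.3]]'

```text
clock: 13.9
eef_pos: [0.5254, -0.167, 0.1609]
tcp_rot: [2.516, 1.88, 0.002]
ft_force: [0.2, 0.3, 6.5]
opening: 0.043
grasp_force: 62.1
```

```bash
python3 st.py
```

```text
13.9 [ 0.5254 -0.167   0.1609] [2.516e+00 1.880e+00 2.000e-03] F [0.2 0.3 6.5] M [ 0.171 -0.132 -0.028] 0.042990977110903286 q7 0.23
```

Call:
step_arm --series '[[[0,0,0],[0,0,-0.03],0.3],[[0,0,0],[0,0,-0.06],0.3],[[0,0,0],[0,0,-0.06],0.3]]'

```text
clock: 14.2
eef_pos: [0.5254, -0.167, 0.1609]
tcp_rot: [2.571, 1.804, 0.002]
ft_force: [0.9, 1.1, 6.4]
opening: 0.043
grasp_force: 62.1
```

```bash
python3 st.py
```

```text
14.2 [ 0.5254 -0.167   0.1609] [2.571e+00 1.804e+00 2.000e-03] F [0.9 1.1 6.4] M [ 0.198 -0.217 -0.043] 0.04296212703510939 q7 0.17
```

Call:
step_arm --series '[[[0,0,0],[0,0,-0.03],0.3],[[0,0,0],[0,0,-0.06],0.3],[[0,0,0],[0,0,-0.06],0.3]]'

```text
clock: 14.5
eef_pos: [0.5255, -0.167, 0.1609]
tcp_rot: [2.624, 1.726, 0.002]
ft_force: [1.0, 0.8, 6.2]
opening: 0.0432
grasp_force: 62.1
```

```bash
python3 st.py
```

```text
14.5 [ 0.5255 -0.167   0.1609] [2.624e+00 1.726e+00 2.000e-03] F [1.  0.8 6.2] M [ 0.1   -0.24  -0.013] 0.04316100654005181 q7 0.12
```

Call:
step_arm --series '[[[0,0,0],[0,0,-0.03],0.3],[[0,0,0],[0,0,-0.06],0.3],[[0,0,0],[0,0,-0.06],0.3]]'

```text
clock: 14.8
eef_pos: [0.5255, -0.167, 0.1609]
tcp_rot: [2.675, 1.647, 0.002]
ft_force: [0.2, 1.1, 6.5]
opening: 0.043
grasp_force: 62.0
```

```bash
python3 st.py
```

```text
14.8 [ 0.5255 -0.167   0.1609] [2.675e+00 1.647e+00 2.000e-03] F [0.2 1.1 6.5] M [ 0.134 -0.235  0.026] 0.04303388622775085 q7 0.07
```

Call:
step_arm --series '[[[0,0,0],[0,0,-0.03],0.3],[[0,0,0],[0,0,-0.06],0.3],[[0,0,0],[0,0,-0.06],0.3]]'

```text
clock: 15.1
eef_pos: [0.5255, -0.1671, 0.1609]
tcp_rot: [2.723, 1.566, 0.002]
ft_force: [-0.2, 1.1, 6.5]
opening: 0.0432
grasp_force: 62.0
```

```bash
python3 st.py
```

```text
15.1 [ 0.5255 -0.1671  0.1609] [2.723e+00 1.566e+00 2.000e-03] F [-0.2  1.1  6.5] M [ 0.141 -0.205 -0.03 ] 0.04322007752679282 q7 0.02
```

Call:
step_arm --series '[[[0,0,0],[0,0,-0.03],0.3],[[0,0,0],[0,0,-0.06],0.3],[[0,0,0],[0,0,-0.09],0.3],[[0,0,0],[0,0,-0.09],0.3]]'

```text
clock: 15.5
eef_pos: [0.5255, -0.1671, 0.1609]
tcp_rot: [2.79, 1.442, 0.002]
ft_force: [0.1, 1.4, 6.6]
opening: 0.043
grasp_force: 62.0
```

```bash
python3 st.py
```

```text
15.5 [ 0.5255 -0.1671  0.1609] [2.790e+00 1.442e+00 2.000e-03] F [0.1 1.4 6.6] M [ 0.139 -0.259 -0.071] 0.04304614221480514 q7 -0.06
```

Call:
step_arm --series '[[[0,0,0],[0,0,-0.03],0.3],[[0,0,0],[0,0,-0.06],0.3],[[0,0,0],[0,0,-0.09],0.3],[[0,0,0],[0,0,-0.09],0.3]]'

```text
clock: 15.9
eef_pos: [0.5256, -0.1674, 0.1609]
tcp_rot: [2.852, 1.314, 0.002]
ft_force: [2.0, -0.2, 6.3]
opening: 0.0433
grasp_force: 61.8
```

```bash
python3 st.py
```

```text
15.9 [ 0.5256 -0.1674  0.1609] [2.852e+00 1.314e+00 2.000e-03] F [ 2.  -0.2  6.3] M [-0.141 -0.61   0.059] 0.04327682797880491 q7 -0.13
```

Call:
step_arm --series '[[[0,0,0],[0,0,-0.025],0.3],[[0,0,0],[0,0,-0.05],0.3],[[0,0,0],[0,0,-0.05],0.3]]'

```text
clock: 16.2
eef_pos: [0.5255, -0.1676, 0.1609]
tcp_rot: [2.885, 1.241, 0.002]
ft_force: [2.4, -1.1, 5.3]
opening: 0.043
grasp_force: 61.0
```

```bash
python3 st.py
```

```text
16.2 [ 0.5255 -0.1676  0.1609] [2.885e+00 1.241e+00 2.000e-03] F [ 2.4 -1.1  5.3] M [-0.315 -0.436 -0.329] 0.0429556907379394 q7 -0.18
```

Call:
step_arm --series '[[[0,0,0],[0,0,0],0.3]]'

```text
clock: 16.3
eef_pos: [0.5255, -0.1676, 0.1609]
tcp_rot: [2.885, 1.241, 0.002]
ft_force: [1.6, -1.0, 5.8]
opening: 0.0428
grasp_force: 61.0
```

```bash
python3 st.py
```

```text
16.3 [ 0.5255 -0.1676  0.1609] [2.885e+00 1.241e+00 2.000e-03] F [ 1.6 -1.   5.8] M [-0.294 -0.485 -0.328] 0.04284994699527314 q7 -0.18
```

Torque is holding at 0.33 N m, so the nut is snug. I'll add a touch more, check, and release.

Call:
step_arm --series '[[[0,0,0],[0,0,-0.01],0.3],[[0,0,0],[0,0,-0.01],0.3]]'

```text
clock: 16.5
eef_pos: [0.5255, -0.1676, 0.1609]
tcp_rot: [2.889, 1.23, 0.001]
ft_force: [1.4, -1.9, 5.5]
opening: 0.0428
grasp_force: 60.3
```

```bash
python3 st.py
```

```text
16.5 [ 0.5255 -0.1676  0.1609] [2.889e+00 1.230e+00 1.000e-03] F [ 1.4 -1.9  5.5] M [-0.438 -0.291  0.884] 0.04282905574818082 q7 -0.18
```

Call:
step_arm --series '[[[0,0,0],[0,0,0],0.3]]'

```text
clock: 16.6
eef_pos: [0.5255, -0.1676, 0.1608]
tcp_rot: [2.889, 1.23, 0.001]
ft_force: [2.0, -1.9, 6.0]
opening: 0.043
grasp_force: 60.3
```

```bash
python3 st.py
```

```text
16.6 [ 0.5255 -0.1676  0.1608] [2.889e+00 1.230e+00 1.000e-03] F [ 2.  -1.9  6. ] M [-0.367 -0.38   0.857] 0.04300349708048345 q7 -0.18
```

Call:
step_arm --series '[[[0,0,0],[0,0,0],0.7],[[0,0,0],[0,0,0],0.8],[[0,0,0],[0,0,0],0.8],[[0,0,0],[0,0,0],0.8]]'

```text
clock: 17.0
eef_pos: [0.5244, -0.1669, 0.1601]
tcp_rot: [-2.891, -1.228, 0.001]
ft_force: [-0.5, -0.3, 0.3]
opening: 0.0681
grasp_force: 0.0
```

Call:
step_arm --series '[[[0,0,0.5],[0,0,0],0.8],[[0,0,1.5],[0,0,0],0.8],[[0,0,2.5],[0,0,0],0.8],[[0,0,4],[0,0,0],0.8],[[-1,1,5],[0,0,0],0.8],[[-1.5,2.5,5],[0,0,0],0.8],[[-2,4,5],[0,0,0],0.8],[[-2.5,5.5,5],[0,0,0],0.8]]'

```text
clock: 17.8
eef_pos: [0.4617, -0.0287, 0.2864]
tcp_rot: [-2.892, -1.227, -0.002]
ft_force: [0.5, 0.9, -0.2]
opening: 0.0681
grasp_force: 0.0
```

```bash
python3 - <<'E'
from h import *
s=viewer.read_camera("scene")[:,:,::-1]; t=viewer.read_camera("top")[:,:,::-1]; cv2.imwrite("pics/e_t.png",t)
a=np.linspace(0,6.28,200); c=np.array([.5245,-.1668,.156])
for dz,r in((0,.031),(.004,.031),(.028,.0254)):
    q=np.array([proj("scene",c+[r*np.cos(k),r*np.sin(k),dz]) for k in a]); print(dz,q.min(0).round(1),q.max(0).round(1))
cv2.imwrite("pics/g3.png",np.hstack([cv2.resize(s[200:250,170:220],(400,400),interpolation=2),cv2.resize(t[128:178,315:365],(400,400),interpolation=2)]))
E
python3 st.py
```

```text
0 [180. 223.] [208.7 241.5]
0.004 [179.8 221.6] [208.6 240.1]
0.028 [181.3 214.7] [205.3 229.7]
17.9 [ 0.4611 -0.0247  0.286 ] [-2.885e+00 -1.237e+00 -1.000e-03] F [ 0.7  0.3 -0.1] M [0.011 0.015 0.003] 0.0680964053961123 q7 -0.73
```

View pics/g3.png

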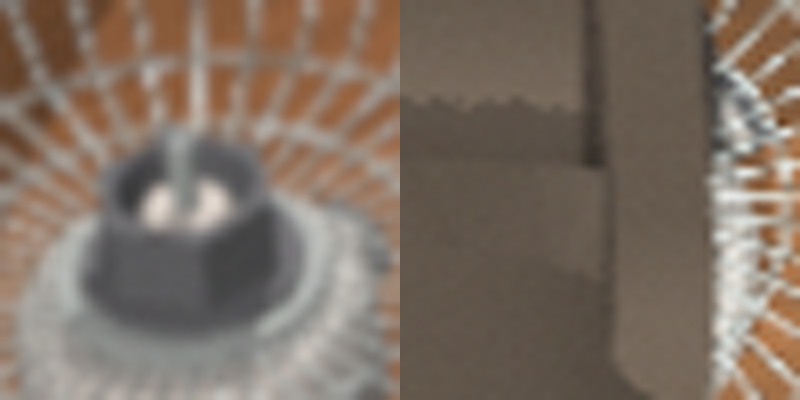

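The final picture shows the nut flat on the hub plate. Its flange spans scene columns 180–208 with its bottom at row ≈242, matching the prediction for a seated nut. The arm is clear, so I'm handing in.

```bash
python3 -c "
from plant import workorder
print(workorder.job_done())"
```

```text
the job is handed in; nothing more can be done
None
```

The grey nut is threaded onto the white fan's collar, flange flat on the hub plate, and the job is handed in with no verdict returned; the last torque reading was about 0.86 N m (snug is 0.3, too much is 1), and I did not check that it stayed snug after release.

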